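Hang a parts bin on a panel stud by its keyhole

ROBOT

A 6-joint arm with a two-finger parallel gripper is mounted at the origin on the work surface. World frame = base frame: x ahead of the robot, y to its left, z up, the work surface at z = 0. Lengths are in mm, angles in rad, forces in N, time in s.
With the tool pointing down it reaches from about 400 to 825 mm from the base axis. Payload 7 kg.
Tool frame: the origin (TCP) lies on the mounting face of the last link; the fingertips stand 173 mm ahead of it and the grasp point (between the pads) lies 155 mm ahead of it; z points along the fingers, x is the direction in which the jaws open and shut, and the axes are right-handed (so a half turn about z gives the same grasp; the last joint's range is limited). The gripper opens to 85 mm and grips with 20 to 120 N. Pads are 22 mm wide; open, the fingers measure 114 mm over their backs; the gripper's body (76 mm by 85 mm) begins 54 mm behind the grasp point. The pads swing forward as they close: fully open they stand 13 mm farther back than shut.
Start: joints at [1.484, 0.359, 0.012, 0, -1.224, -0.288], TCP at [247.115, 628.116, 404.702] pointing down, gripper open.
Joint ranges: [-3.07, 3.07], [-1.43, 2.12], [-1.02, 1.25], [-3.03, 1.67], [-3.05, -0], [-3.03, 3.03]. Speed limits (rad/s): [2.39, 2.39, 3.01, 3.14, 3.14, 3.14].

INTERFACE

Orientations are given as a unit quaternion [w, x, y, z].
In Python, from station import arm gives the robot as it stands. The module is installed in compiled form; this text tells all that it offers.
- The arm moves only by the tool jog_arm, never from a script. Its argument "moves" is one flat list of numbers, 5 for each row, row after row: the gripper's target within -1 to 1 (shut at 1, half-way at 0, fully open at -1), then the shift along the tool's x, y, z in m, then the turn about the tool's z in rad. A call has 1 to 10 rows; each row shifts and turns the commanded pose from where the row before left it, along the tool's axes as they then stand; what a row does not reach is not made up. A row lasts 1/8 s, in which the tool goes at most 62.5 mm and 10.7 degrees, less where a joint would pass 70% of its speed; a pose out of reach is approached as far as the arm can. A call is refused whole if a number of a shift passes 0.0625 or a number of a turn 0.188, either way. A call with a gripper value outside its range is refused whole. The fingers move at their own pace and stop on an object; "force" is the grip in N (left out, the last holds). Time passes only in rows, so rows that do not move let the fingers close. It gives the time, the measured TCP pose, the force and the opening at its end, in the units of the state.
- arm.state(): the state, without advancing time (a new reading comes with each control period).
- arm.grab_frame(name): name is "side" or "top" or "wrist"; returns the picture (420x560x3 uint8, blue, green, red); there is no depth.
- arm.calibration(name): a dict with "vfov" (degrees; the focal length in pixels is half the picture's height over the tangent of half this angle, whatever the lens; pixels are square), "cx", "cy" (the principal point, pixels), "pose" (4x4, takes a point from camera to world coordinates). Camera axes: x right, y up, looking along -z (the intrinsics and any distortion apply to the point x, -y, -z); pixel columns grow to the right and rows downward; lengths in mm; the calibration is good to about 2 mm. A picture is of the moment at which its call begins: read the wrist's pose just before it. calibration takes no time and is no camera call; for the wrist camera it gives the pose at the moment of the call.
- arm.close_job(): hands the job in, once; it reports no verdict.
Trained networks look in the newest picture that a camera, given by its name, has taken for a name from the list of things; names that differ only in an ending like _2 or _b are one class to them, and where a whole thing is asked for, a point or a joint stands for the part that bears it (a point fixed in the world has none). Each returns a list of dicts, best first, with "confidence" (0 to 1); they miss things now and then, are a little off and sometimes report something else, mostly with a low value. They report only what shows in the picture. A call takes as long as a camera call.
- arm.search_frame(camera, target): "uv" ([column, row] in pixels, amid what is visible of it).
- arm.cut_out(camera, target): "region" (420x560 bool, what is visible of it) and "uv" ([column, row] in pixels, amid what is visible of it).
The state is a dict: "time_s": time; "q": joint angles; "joint_velocities": joint speeds; "effort": joint torques, N m; "tool_pos": TCP position; "tcp_rot": TCP orientation; "wrist_force": force on the tool from outside, world axes, zero at the start; "torque": the same for the moment, N m; "finger_gap": opening from 0.0 (shut) to 1.0 (fully open).
Only numpy, scipy, OpenCV 4.12 (cv2) and the standard library are available. Lean on these libraries where they do the work, as an engineer would, in place of code of your own. Each camera call takes 0.05 s, during which the arm holds its last target. There are 200 camera calls.

TASK

Pick up the small parts bin that has a steel keyhole plate at its back and hang it on the stud of the upright panel: pass the wide entry hole of the plate over the stud's head until the plate lies flush on the panel, then pull the bin down until the stud is fully home at the top of the slot, and let go. Push and pull gently, never with more than about 20 N. Leave the other things on the bench where they are.

Things in the scene. Friction and masses are not known exactly. Their poses are not given: they have to be found in the camera images.
- holder_grip (a point): Bin to hang: open blue plastic, 72 mm deep (x), 50 wide (y), 40 high, 3 mm walls, standing on the bench; upright steel plate at its back, 70 wide, 100 high, 4 thick; 0.25 kg. Point: midway between the side walls, 26 mm above the underside, 52 mm in front of the plate's back face; grip the side walls here from above. Axes: x from the bin's front to its plate (towards the panel when hung), y across, z up.
- keyhole (a point): Centre of the keyhole's entry hole, on the back face of the bin's plate: 62 mm above the underside, 36 mm above and 52 mm behind holder_grip, same axes. The entry hole is 19 mm wide and high with chamfered corners, through the 4 mm plate; a slot 8 mm wide runs straight up from it.
- slot_top (a point): Closed upper end of that slot, on the plate's back face, 26.5 mm above the keyhole point. On the plate's front, on both sides of the slot, raised flanks ramp up from 10 to 20 mm above the keyhole point and are then level, 3.5 mm proud of the plate.
- stud_mark (a point): Middle of a black level slot (40 x 6.5 mm) in the panel's front face, on the face, 135 mm above the bench. The stud stands out of the panel at this height but up to 10 mm to either side (y): its exact place is not measured and must be felt or seen. x into the panel (press that way), y along it, z up. Hung fully home, the keyhole point is 24 mm below the stud's axis and on the panel face.
- stud_head (a joint): The stud: shank 5 mm across, flat round head 14 mm across and 4 thick, underside 5.5 mm and front 9.5 mm off the panel at rest. The value is how far (m) the head is drawn out against its spring: 0 at rest, 0.002 on the level flanks. The spring pulls back with 3 N at 0 and 6 N at 0.002: the clamped bin does not sink home by its weight, it takes some 3 to 9 N more.
- panel: Grey upright steel panel that carries the stud, 180 mm wide, 190 high, 12 thick, with small square dark holes, fixed to the bench by a foot behind it. Origin at the middle of its underside; x into the panel (front face at x = -6 mm), y along it, z up.

How it is judged:
By the outcome, as a careful person would: the job done as asked, in the order asked, and still so for the second after the job is handed in, with the robot touching nothing.
It also fails if it takes over 70 s, if anything falls off the work surface, if the arm or the gripper's body presses on something with over 40 N, if the wrist force passes 120 N, or if a joint passes its speed limit or range.

## Working session

There is one attempt and no reset: what is moved stays moved. The work goes in short steps, Python scripts to look and compute and a tool call to move; the robot and the scene stay as the last step left them, time stands still between calls to the robot, and variables do not carry over. Pictures are saved under pics/ and viewed, about 8 in all and at most 12, crops included, and the job is handed in when it is done.

Besides the shell and the picture viewer there is one more tool, called after "Request:" as name(argument=value, ...) on one line, values as JSON. jog_arm: Moves the arm, as the interface text tells. Its arguments: {"type":"object","properties":{"moves":{"type":"array","items":{"type":"number"}},"force":{"type":"number"}},"required":["moves"]}

```bash
mkdir -p pics; cat > h.py <<'E'
import numpy as np, cv2
from station import arm
def K(c):
    f=210/np.tan(np.radians(c['vfov'])/2); return f
def proj(c,P):
    T=np.linalg.inv(np.array(c['pose'])); p=T[:3,:3]@np.array(P,float)+T[:3,3]; f=K(c)
    return np.array([c['cx']+f*p[0]/-p[2], c['cy']-f*p[1]/-p[2]])
def ray(c,uv):
    f=K(c); T=np.array(c['pose']); d=np.array([(uv[0]-c['cx'])/f,-(uv[1]-c['cy'])/f,-1.]); return T[:3,3],T[:3,:3]@d
def atz(c,uv,z):
    o,d=ray(c,uv); return o+d*(z-o[2])/d[2]
E
python3 - <<'E'
from h import *
ims=[]
s=arm.state();print({k:np.round(v,3) for k,v in s.items()})
for n in("side","top","wrist"):
    im=arm.grab_frame(n); c=arm.calibration(n); cv2.imwrite(f'pics/a_{n}.png',im); ims.append(im)
    print(n,{k:np.round(v,3).tolist() for k,v in c.items()})
    for t in("holder_grip","keyhole","slot_top","stud_mark","stud_head","panel"):
        print(n,t,[(np.round(r['uv'],1).tolist(),round(r['confidence'],2)) for r in arm.search_frame(n,t)[:3]])
cv2.imwrite('pics/a.png',cv2.resize(np.vstack([np.hstack(ims[:2])]),(800,300)))
E
```

```text
{'time_s': np.float64(0.0), 'q': array([ 1.484,  0.359,  0.011, -0.   , -1.224, -0.288]), 'joint_velocities': array([ 0.   , -0.   , -0.001,  0.001,  0.   ,  0.   ]), 'effort': array([ 2.0000e-03, -5.8331e+01,  2.9340e+01,  6.9360e+00, -6.0000e-03,
        0.0000e+00]), 'tool_pos': array([247.035, 627.955, 403.771]), 'tcp_rot': array([-0.001, -0.563,  0.826, -0.001]), 'wrist_force': array([ 0.114,  0.314, -0.077]), 'torque': array([-0.008, -0.042, -0.014]), 'finger_gap': np.float64(0.998)}
side {'vfov': 55.88, 'cx': 282.199, 'cy': 203.71, 'pose': [[-0.956, 0.199, -0.214, 394.17], [-0.292, -0.653, 0.699, 451.403], [-0.0, 0.731, 0.682, 550.269], [0.0, 0.0, 0.0, 1.0]]}
side holder_grip [([278.7, 175.3], 0.6)]
side keyhole [([281.2, 175.9], 0.68)]
side slot_top [([281.3, 171.9], 0.81), ([234.2, 322.6], 0.5)]
side stud_mark [([235.8, 323.4], 0.62)]
side stud_head []
side panel [([236.2, 323.4], 0.66)]
top {'vfov': 44.074, 'cx': 282.577, 'cy': 200.638, 'pose': [[0.083, 0.967, -0.24, 364.437], [-0.997, 0.082, -0.014, -9.299], [0.006, 0.241, 0.971, 930.496], [0.0, 0.0, 0.0, 1.0]]}
top holder_grip [([378.2, 207.7], 0.73)]
top keyhole [([379.4, 206.4], 0.6)]
top slot_top [([379.7, 207.3], 0.93)]
top stud_mark [([156.1, 229.4], 0.57)]
top stud_head []
top panel [([158.0, 223.9], 0.65)]
wrist {'vfov': 70.199, 'cx': 277.881, 'cy': 215.057, 'pose': [[-0.366, 0.897, 0.247, 308.771], [-0.93, -0.353, -0.097, 603.232], [0.0, -0.265, 0.964, 373.894], [0.0, 0.0, 0.0, 1.0]]}
wrist holder_grip []
wrist keyhole []
wrist slot_top []
wrist stud_mark []
wrist stud_head []
wrist panel []
```

View pics/a_side.png

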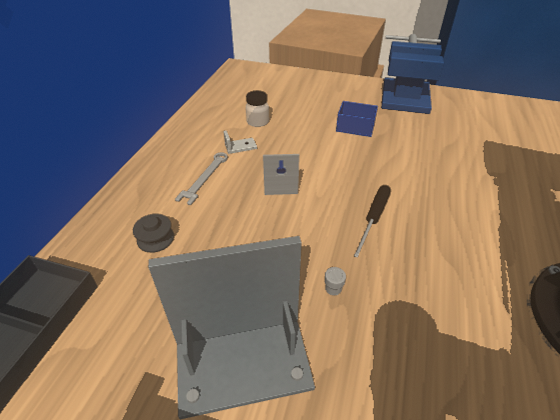

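View pics/a_top.png

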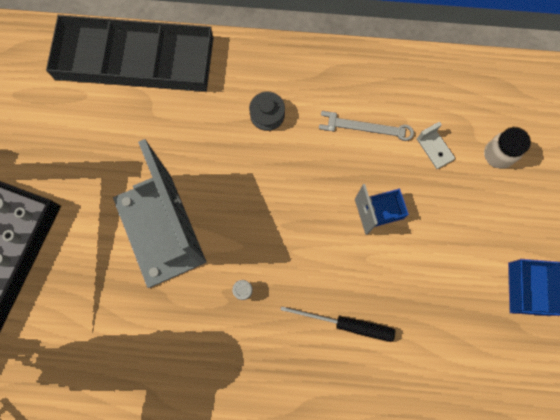

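The side view shows the bin at about (282,175) with its keyhole plate facing the camera, and the panel's back at (235,320). In the top view the bin is at (380,208) and the panel at (165,215), front to the right, with the stud hidden. I'll enlarge both for corner points.

```bash
python3 - <<'E'
from h import *
S=cv2.imread('pics/a_side.png');T=cv2.imread('pics/a_top.png')
r=lambda im,u,v,w,h,k:cv2.resize(im[v:v+h,u:u+w],None,fx=k,fy=k,interpolation=cv2.INTER_CUBIC)
a=r(S,255,145,50,60,5)   # 250x300
b=r(T,350,180,60,60,5)   # 300x300
c=r(T,110,135,100,155,3) # 300x465
d=r(S,145,230,170,100,3) # 510x300 
W=np.zeros((600,800,3),np.uint8)
W[:300,:250]=a;W[:300,250:550]=b;W[300:,0:500]=d[:,:500]; W[0:465,500:800]=np.maximum(0,c)
W[:300,250:500]=b[:,:250] 
cv2.imwrite('pics/b.png',W)
E
```

```text
(no output)
```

View pics/b.png

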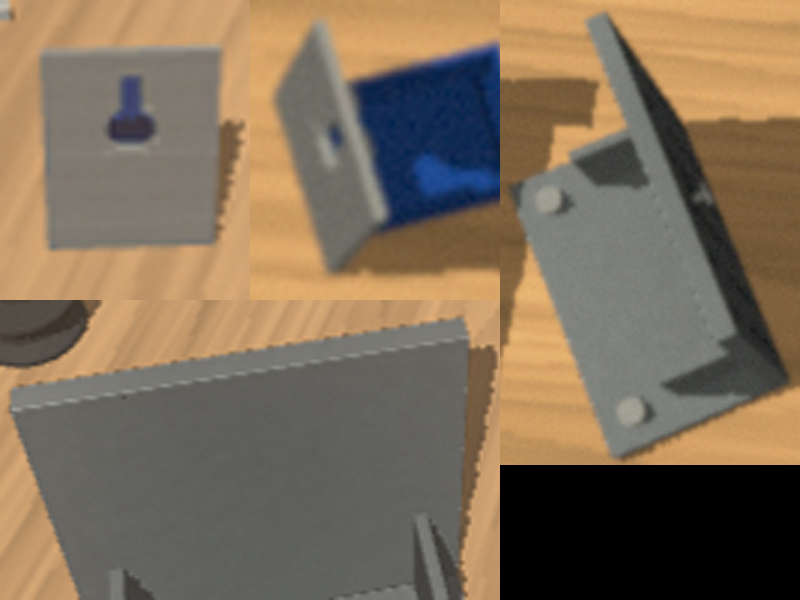

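```bash
cat > fit.py <<'E'
from h import *
from scipy.optimize import least_squares
cs={n:arm.calibration(n) for n in('side','top')}
# local frames x towards panel/into panel, y across, z up ; image left/right resolved by yaw
def fit(obs,x0):
    def W(p,l): c,s=np.cos(p[2]),np.sin(p[2]); return [p[0]+c*l[0]-s*l[1],p[1]+s*l[0]+c*l[1],l[2]]
    f=lambda p:np.concatenate([proj(cs[n],W(p,l))-uv for n,l,uv in obs])
    r=least_squares(f,x0,loss='soft_l1',x_scale=[100,100,1]); print(np.round(r.x,3),'res',np.round(f(r.x).reshape(-1,2),1).tolist()); return r.x
# bin origin: plate back face centre at underside
o=[('side',(0,35,100),(299,154.6)),('side',(0,-35,100),(263.2,155.4)),('side',(0,-35,0),(265.2,194.6)),('side',(0,35,0),(298,193.4)),
('top',(0,35,0),(366.4,234)),('top',(0,-35,0),(355.2,199.4)),('top',(-4,35,100),(377.4,223.2)),('top',(-4,-35,100),(364.4,184))]
flip=lambda o:[(n,(l[0],-l[1],l[2]),u) for n,l,u in o]
print('bin');g=atz(cs['top'],(365,210),40)
b=fit(flip(o),[g[0],g[1],1.7])
o=[('side',(6,90,190),(300,242.7)),('side',(6,-90,190),(149,266.3)),('side',(-6,90,190),(299.3,236)),('side',(-6,-90,190),(149,260)),
('top',(6,-90,190),(139.3,141)),('top',(-6,-90,190),(145.7,139.3)),('top',(-6,90,0),(206,262.3)),('top',(-6,-90,0),(172.7,176.7))]
print('panel');g=atz(cs['top'],(170,200),100)
p=fit(flip(o),[g[0],g[1],1.9])
np.savez('poses.npz',b=b,p=p)
# stud pixel in top view: intersect with vertical plane of head front at z=135
o_,d=ray(cs['top'],(177.7,200)); q=o_+d*((135-o_[2])/d[2]); c,s=np.cos(p[2]),np.sin(p[2])
print('stud local at z135',[c*(q[0]-p[0])+s*(q[1]-p[1]),-s*(q[0]-p[0])+c*(q[1]-p[1])])
B=b; c,s=np.cos(b[2]),np.sin(b[2]); print('grip',[b[0]-52*c,b[1]-52*s,26])
E
python3 fit.py
```

```text
bin
[ 634.843 -137.453    1.261] res [[-60.6, -9.8], [3.7, 1.4], [2.9, 1.2], [-56.1, -9.9], [0.3, -64.4], [-1.7, 3.6], [1.2, -70.4], [-0.3, 5.7]]
panel
[549.614 171.009  -1.058] res [[-1.8, -13.2], [0.6, -12.7], [1.3, 0.5], [0.3, 1.5], [10.7, -4.7], [-3.2, 0.1], [-0.3, 0.9], [-4.1, -1.1]]
stud local at z135 [np.float64(2.7407510314085366), np.float64(-2.6959799261599273)]
grip [np.float64(618.9659352272539), np.float64(-186.96966153042163), 26]
```

```bash
sed -i 's/fit(flip(o)/fit((o)/' fit.py; python3 fit.py
```

```text
bin
[ 576.727 -140.094    1.925] res [[0.5, -0.1], [-0.1, 0.4], [-0.5, 0.1], [0.1, 0.0], [-0.5, 0.8], [-0.8, -0.5], [0.8, 0.2], [0.7, -0.4]]
panel
[545.803 178.791   2.065] res [[2.2, 0.1], [-0.4, -0.0], [0.7, -0.4], [0.1, -1.8], [-1.2, -0.1], [-0.1, -1.4], [0.4, 0.3], [-1.7, -2.4]]
stud local at z135 [np.float64(-11.45010977774417), np.float64(2.978032490189858)]
grip [np.float64(594.758840517915), np.float64(-188.86734979763958), 26]
```

Request:
jog_arm(moves=[-1,0,0,0,0.169,-1,0,0,0,0.169,-1,0,0,0,0.169,-1,0,0,0,0.169,-1,0,0,0,0.168])

```text
time_s: 1.68
tool_pos: [247.1, 628.1, 404.7]
tcp_rot: [-0.0, -0.172, 0.985, 0.0]
wrist_force: [0.3, -0.0, -0.2]
finger_gap: 1.002
```

Request:
jog_arm(moves=[-1,-0.003,-0.059,0,0,-1,-0.003,-0.059,0,0,-1,-0.003,-0.059,0,0,-1,-0.003,-0.059,0,0,-1,-0.003,-0.059,0,0,-1,-0.003,-0.059,0,0,-1,-0.003,-0.059,0,0,-1,-0.003,-0.059,0,0])

```text
time_s: 2.68
tool_pos: [432.7, 191.5, 405.2]
tcp_rot: [0.001, -0.175, 0.984, 0.0]
wrist_force: [1.6, 0.7, 0.5]
finger_gap: 0.999
```

Request:
jog_arm(moves=[-1,-0.003,-0.059,0,0,-1,-0.003,-0.059,0,0,-1,-0.003,-0.059,0,0,-1,-0.003,-0.059,0,0,-1,-0.003,-0.059,0,0,-1,-0.003,-0.059,0,0,-1,-0.003,-0.059,0,0,-1,0,0,0,0,-1,0,0,0,0])

```text
time_s: 3.8
tool_pos: [594.3, -187.4, 404.3]
tcp_rot: [-0.0, -0.175, 0.985, 0.0]
wrist_force: [-0.5, -0.3, 0.4]
finger_gap: 1.005
```

```bash
cat >> h.py <<'E'
def W(p,l): c,s=np.cos(p[2]),np.sin(p[2]); return [p[0]+c*l[0]-s*l[1],p[1]+s*l[0]+c*l[1],l[2]]
def yaw():
    w,x,y,z=arm.state()['tcp_rot']; return np.arctan2(w*w-x*x+y*y-z*z,2*(x*y-w*z))
E
python3 - <<'E'
from h import *
P=np.load('poses.npz');b=P['b']
s=arm.state();im=arm.grab_frame('wrist');c=arm.calibration('wrist');print(yaw(),s['tool_pos'])
cv2.imwrite('pics/w1raw.png',im)
for l in [(0,35,100),(0,-35,100),(-4,35,100),(-4,-35,100),(-72,25,40),(-72,-25,40),(-4,25,40),(-4,-25,40),(-72,-25,0),(-72,25,0)]:
    u=proj(c,W(b,l));print(l,u.round(1));cv2.circle(im,tuple(u.round().astype(int).tolist()),2,(0,0,255),-1)
cv2.imwrite('pics/w1.png',im)
np.save('c1.npy',c,allow_pickle=True)
E
```

```text
1.9229302738624332 [ 594.27159294 -187.35750522  404.28482208]
(0, 35, 100) [312.9 255.7]
(0, -35, 100) [242.  255.8]
(-4, 35, 100) [313.  251.9]
(-4, -35, 100) [241.8 252.1]
(-72, 25, 40) [299.7 174.6]
(-72, -25, 40) [254.9 174.7]
(-4, 25, 40) [298.7 232.4]
(-4, -25, 40) [256.2 232.5]
(-72, -25, 0) [257.3 170.4]
(-72, 25, 0) [297.4 170.3]
```

View pics/w1.png

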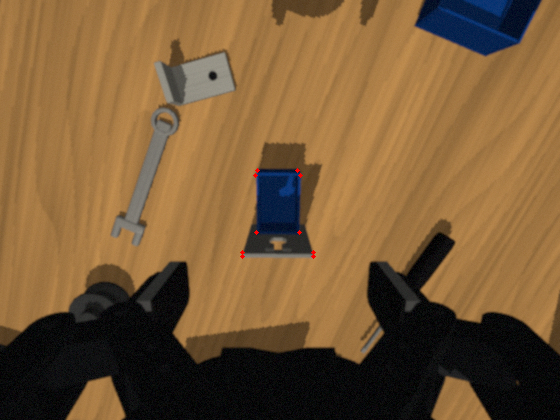

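The wrist picture agrees with the fitted bin pose to about 1 px at the plate (row 256, columns 242–313). The bin's front rim sits at row 170. I'll go down at the grip point, shifted 3 mm forward.

Request:
jog_arm(moves=[-1,0,-0.0045,0,0,-1,0,0,0.045,0,-1,0,0,0.045,0,-1,0,0,0.045,0,-1,0,0,0.04,0,-1,0,0,0.025,0,-1,0,0,0.015,0,-1,0,0,0.008,0,-1,0,0,0,0,-1,0,0,0,0], force=60)

```text
time_s: 5.1
tool_pos: [596.5, -191.3, 182.8]
tcp_rot: [0.001, -0.175, 0.985, -0.0]
wrist_force: [-0.2, 0.9, 1.1]
finger_gap: 1.002
```

Request:
jog_arm(moves=[0.1,0,0,0,0,0.2,0,0,0,0,0.3,0,0,0,0,0.5,0,0,0,0,1,0,0,0,0,1,0,0,0,0,1,0,0,0,0,1,0,0,0,0], force=60)

```text
time_s: 6.1
tool_pos: [596.3, -191.4, 182.4]
tcp_rot: [0.0, -0.175, 0.985, -0.0]
wrist_force: [-1.7, 0.1, 5.8]
finger_gap: 0.574
```

```bash
python3 - <<'E'
from h import *
s=arm.state();print({k:np.round(v,3).tolist() for k,v in s.items() if k not in('q','effort')},yaw())
for n in('wrist','side'):
    cv2.imwrite(f'pics/g_{n}.png',arm.grab_frame(n))
E
```

```text
{'time_s': 6.1, 'joint_velocities': [-0.001, 0.002, 0.0, -0.0, 0.002, 0.001], 'tool_pos': [596.297, -191.4, 182.446], 'tcp_rot': [0.0, -0.175, 0.985, -0.0], 'wrist_force': [-1.689, 0.14, 5.761], 'torque': [0.178, 0.431, -0.003], 'finger_gap': 0.574} 1.9230469274068072
```

Request:
jog_arm(moves=[1,0,0,-0.02,0,1,0,0,-0.04,0,1,0,0,-0.05,0,1,0,0,-0.05,0,1,0,0,-0.05,0,1,0,0,-0.028,-0.142,1,0,0,0,0])

```text
time_s: 7.08
tool_pos: [596.2, -191.4, 422.0]
tcp_rot: [0.002, -0.245, 0.97, -0.001]
wrist_force: [0.3, 0.5, -3.5]
finger_gap: 0.578
```

Request:
jog_arm(moves=[1,-0.008,0.02,0,0,1,-0.016,0.04,0,0,1,-0.016,0.043,0,0,1,-0.016,0.043,0,0,1,-0.016,0.043,0,0,1,-0.016,0.043,0,0,1,-0.016,0.043,0,0,1,-0.016,0.035,0,0,1,-0.008,0.02,0,0,1,0,0,0,0])

```text
time_s: 8.32
tool_pos: [551.7, 161.4, 418.3]
tcp_rot: [-0.001, -0.245, 0.97, -0.0]
wrist_force: [0.3, -0.0, -3.0]
finger_gap: 0.575
```

```bash
python3 - <<'E'
from h import *
p=np.load('poses.npz')['p']
arm.grab_frame('top')
s=arm.state();print({k:np.round(v,3).tolist() for k,v in s.items() if k in('time_s','tool_pos','wrist_force','finger_gap')},yaw())
im=arm.grab_frame('wrist');c=arm.calibration('wrist');cv2.imwrite('pics/w2raw.png',im);np.save('c2.npy',c,allow_pickle=True)
for t in('stud_head','stud_mark','panel'): print(t,[(np.round(r['uv'],1).tolist(),round(r['confidence'],2)) for r in arm.search_frame('wrist',t)[:3]])
for l in [(-6,-90,190),(-6,90,190),(6,-90,190),(6,90,190),(-15.5,0,135),(-15.5,3,135),(-6,20,135),(-6,-20,135),(-6,90,0),(-6,-90,0)]:
    u=proj(c,W(p,l));print(l,u.round(1));cv2.circle(im,tuple(u.round().astype(int).tolist()),1,(0,0,255),-1)
cv2.imwrite('pics/w2.png',im)
E
```

```text
{'time_s': 8.375, 'tool_pos': [551.779, 160.455, 418.579], 'wrist_force': [0.687, -0.935, -1.949], 'finger_gap': 0.576} 2.065407866509571
stud_head []
stud_mark [([268.7, 226.5], 0.7), ([279.3, 289.2], 0.38)]
panel [([265.8, 223.7], 0.7)]
(-6, -90, 190) [144.4 250.9]
(-6, 90, 190) [397.8 250.6]
(6, -90, 190) [146.4 266.4]
(6, 90, 190) [396.  266.1]
(-15.5, 0, 135) [272.4 216.9]
(-15.5, 3, 135) [275.8 216.9]
(-6, 20, 135) [294.9 227.2]
(-6, -20, 135) [249.9 227.2]
(-6, 90, 0) [342.  196.2]
(-6, -90, 0) [206.  196.3]
```

View pics/w2.png

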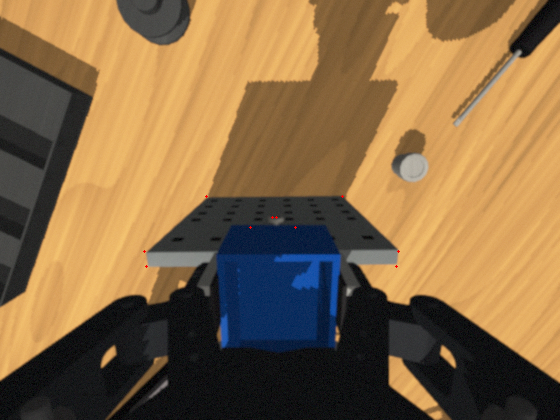

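The overlay fits the panel to within 1–2 px. The stud shows at about (277,220), just above the held bin's rim. I'll zoom in there.

```bash
python3 - <<'E'
import cv2,numpy as np
im=cv2.imread('pics/w2raw.png')
a=cv2.resize(im[190:240,227:327],None,fx=8,fy=8,interpolation=cv2.INTER_CUBIC)
L=cv2.resize(im[235:275,135:185],None,fx=4,fy=4,interpolation=cv2.INTER_CUBIC);R=cv2.resize(im[235:275,370:420],None,fx=4,fy=4,interpolation=cv2.INTER_CUBIC)
a=cv2.convertScaleAbs(a,alpha=1.7,beta=20)
M=np.zeros((560,800,3),np.uint8);M[:400]=a;M[400:,:200]=L;M[400:,200:400]=R;cv2.imwrite('pics/z2.png',M)
E
```

```text
(no output)
```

View pics/z2.png

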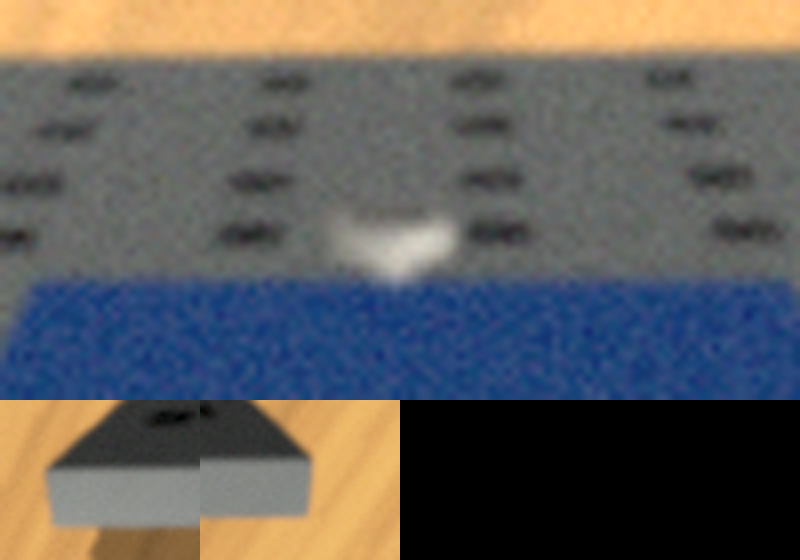

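Request:
jog_arm(moves=[1,0,-0.036,0,0,1,-0.0017,-0.036,0,-0.008,1,0,0,0.03,0,1,0,0,0.04,0,1,0,0,0.04,0,1,0,0,0.03,0,1,0,0,0.023,0,1,0,0,0,0,1,0,0,0,0])

```text
time_s: 9.7
tool_pos: [588.4, 97.0, 257.7]
tcp_rot: [0.001, -0.248, 0.969, -0.0]
wrist_force: [0.3, 0.6, -1.5]
finger_gap: 0.573
```

```bash
cat > q.py <<'E'
from h import *
p=np.load('poses.npz')['p']
arm.grab_frame('side')
im=arm.grab_frame('side'); s=arm.state(); T=s['tool_pos'];y=yaw()
d=np.array(T[:2])-W(p,(-6,3.7,0))[:2]
print(s['time_s'],'TCP',np.round(T,2),'yaw',round(y,4),'F',np.round(s['wrist_force'],1),'T',np.round(s['torque'],2),'gap',round(s['finger_gap'],3))
c,s_=np.cos(y),np.sin(y); F=s['wrist_force']
print('TCP->face along tool y', round(-(c*d[0]+s_*d[1]),2),'keyhole-to-face',round(-(c*d[0]+s_*d[1])-54.9,2),'keyhole z',round(T[2]-120.4,2),'tool x off stud',round(-s_*d[0]+c*d[1],2),'F into panel',round(c*F[0]+s_*F[1],1),'Fx',round(-s_*F[0]+c*F[1],1))
E
python3 q.py; python3 - <<'E'
import sys; sys.path.insert(0,'.')
from h import *
T=arm.grab_frame('top');S=arm.grab_frame('side');w=arm.grab_frame('wrist')
import os;os.chdir('.')
cv2.imwrite('pics/t3.png',np.hstack([cv2.resize(T[110:290,110:290],None,fx=2.2,fy=2.2),cv2.resize(w[0:420,70:490],(396,396))]))
E
```

```text
9.8 TCP [588.42  97.3  258.14] yaw 2.0726 F [ 0.2 -0.9 -1.8] T [-0.06 -0.04 -0.01] gap 0.573
TCP->face along tool y 85.97 keyhole-to-face 31.07 keyhole z 137.74 tool x off stud -1.91 F into panel -0.9 Fx 0.3
```

View pics/t3.png

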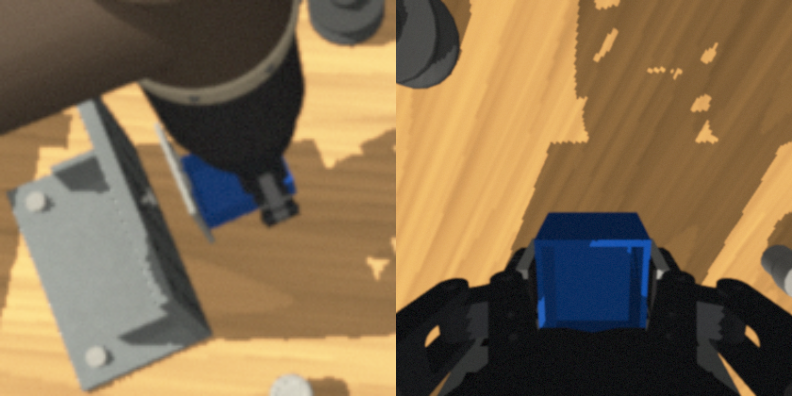

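```bash
python3 - <<'E'
from h import *
c=np.load('c2.npy',allow_pickle=True).item()
# tool pose consistent with c2: use settled values of that moment
T=np.array([551.78,160.46,418.6]);y=2.0654
X=np.array([-np.sin(y),np.cos(y),0]);Y=np.array([np.cos(y),np.sin(y),0]);Z=np.array([0,0,-1.])
P=np.array(c['pose']);R=np.c_[X,Y,Z].T
print('cam in tool',R@(P[:3,3]-T),'\n',R@P[:3,:3])
for t in (-25,25): print(proj(c,T+X*t-Y*20*1+Z*182).round(1), proj(c,T+X*t-Y*16+Z*182).round(1))
for u in (231.4,326.4,278.9):
  print('tx of edge', R@(atz(c,(u,225.2),418.6-182.4)-T))
o=atz(c,(276.6,219.5),135);print('stud tool',R@(o-T))
E
```

```text
cam in tool [  0.99862868 -67.60434607  30.57052743] 
 [[ 0.99999737  0.00160932 -0.00163329]
 [ 0.00112008 -0.96439595 -0.26446019]
 [-0.00200074  0.26445767 -0.96439522]]
[228.4 226.2] [228.8 233.3]
[322.6 226. ] [322.3 233.2]
tx of edge [-23.46255377 -20.41860994 182.4       ]
tx of edge [ 27.06181262 -20.33057434 182.4       ]
tx of edge [  1.79121986 -20.3746068  182.4       ]
stud tool [  0.29285697   5.84236245 283.6       ]
```

Request:
jog_arm(moves=[1,-0.0003,0,0.0027,0,1,0,0.009,0,0,1,0,0.009,0,0,1,0,0,0,0,1,0,0,0,0])

```text
time_s: 10.58
tool_pos: [579.4, 113.5, 254.1]
tcp_rot: [0.0, -0.249, 0.969, -0.0]
wrist_force: [-0.0, 0.3, -2.6]
finger_gap: 0.572
```

```bash
python3 q.py; python3 - <<'E'
from h import *
T=arm.grab_frame('top')
cv2.imwrite('pics/t4.png',cv2.resize(T[170:240,150:230],None,fx=8,fy=8,interpolation=cv2.INTER_CUBIC))
E
```

```text
10.675 TCP [579.54 113.25 254.03] yaw 2.0729 F [-0.5  0.4 -2.2] T [-0.06 -0.03  0.01] gap 0.572
TCP->face along tool y 67.72 keyhole-to-face 12.82 keyhole z 133.63 tool x off stud -1.78 F into panel 0.6 Fx 0.3
```

View pics/t4.png

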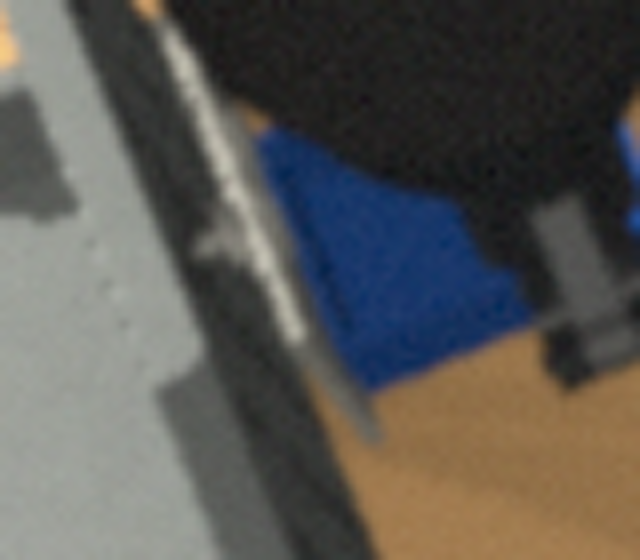

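```bash
python3 - <<'E'
from h import *
c=arm.calibration('top');p=np.load('poses.npz')['p'];s=arm.state();y=yaw();T=s['tool_pos']
b=(T[0]+54.9*np.cos(y),T[1]+54.9*np.sin(y),y); zb=T[2]-182.4
k=lambda P:((proj(c,P)-[150,170])*8).round(0)
for l in((0,-35,100),(0,35,100),(-4,-35,100),(-4,35,100),(0,0,100)): print(l,k(W(b,(l[0],l[1],l[2]+zb))))
for yy in(2,3.7,5): print('stud',yy,k(W(p,(-15.5,yy,142))),k(W(p,(-11.5,yy,142))),k(W(p,(-13.5,yy,135))))
E
```

```text
(0, -35, 100) [153.  10.]
(0, 35, 100) [287. 338.]
(-4, -35, 100) [173.   2.]
(-4, 35, 100) [307. 329.]
(0, 0, 100) [219. 173.]
stud 2 [232. 219.] [213. 227.] [230. 232.]
stud 3.7 [236. 227.] [216. 235.] [233. 239.]
stud 5 [238. 233.] [219. 240.] [235. 245.]
```

Top view: the plate and stud line up laterally within about 1 mm. I'll raise 1.4 mm and advance gently.

Request:
jog_arm(moves=[1,0,0,-0.0014,0,1,0,0.0015,0,0,1,0,0.0015,0,0,1,0,0.0015,0,0,1,0,0,0,0])

```text
time_s: 11.35
tool_pos: [577.3, 117.3, 255.4]
tcp_rot: [-0.0, -0.248, 0.969, 0.0]
wrist_force: [-0.4, 0.0, -2.3]
finger_gap: 0.576
```

```bash
python3 q.py
```

```text
11.45 TCP [577.32 117.26 255.4 ] yaw 2.0729 F [-0.7 -0.  -1.7] T [-0.06 -0.03  0.02] gap 0.581
TCP->face along tool y 63.13 keyhole-to-face 8.23 keyhole z 135.0 tool x off stud -1.76 F into panel 0.3 Fx 0.6
```

Request:
jog_arm(moves=[1,0,0.0015,0,0,1,0,0.0015,0,0,1,0,0.001,0,0,1,0,0,0,0])

```text
time_s: 11.95
tool_pos: [575.3, 120.8, 255.4]
tcp_rot: [-0.0, -0.248, 0.969, 0.0]
wrist_force: [-0.1, -0.7, -1.8]
finger_gap: 0.577
```

```bash
python3 q.py
```

```text
12.05 TCP [575.4  120.72 255.4 ] yaw 2.0728 F [-0.3 -0.4 -2.8] T [-0.   -0.04  0.01] gap 0.576
TCP->face along tool y 59.18 keyhole-to-face 4.28 keyhole z 135.0 tool x off stud -1.75 F into panel -0.2 Fx 0.5
```

Request:
jog_arm(moves=[1,0,0.001,0,0,1,0,0.001,0,0,1,0,0.001,0,0,1,0,0,0,0])

```text
time_s: 12.55
tool_pos: [573.9, 123.4, 255.4]
tcp_rot: [0.0, -0.248, 0.969, 0.0]
wrist_force: [0.6, -0.4, -1.1]
finger_gap: 0.576
```

```bash
python3 q.py
```

```text
12.65 TCP [573.95 123.35 255.41] yaw 2.0729 F [-0.4  0.7 -2.8] T [-0.06 -0.06  0.  ] gap 0.575
TCP->face along tool y 56.18 keyhole-to-face 1.28 keyhole z 135.01 tool x off stud -1.74 F into panel 0.8 Fx -0.0
```

Request:
jog_arm(moves=[1,0,0.0008,0,0,1,0,0.0007,0,0,1,0,0,0,0])

```text
time_s: 13.02
tool_pos: [573.7, 123.9, 255.4]
tcp_rot: [0.0, -0.248, 0.969, -0.001]
wrist_force: [4.5, -5.9, -3.8]
finger_gap: 0.574
```

```bash
python3 q.py
```

```text
13.125 TCP [573.71 123.88 255.39] yaw 2.0729 F [ 4.2 -5.7 -4.8] T [-2.04 -1.61  0.19] gap 0.573
TCP->face along tool y 55.59 keyhole-to-face 0.69 keyhole z 134.99 tool x off stud -1.78 F into panel -7.1 Fx -1.0
```

Request:
jog_arm(moves=[1,0,-0.0003,0.002,0,1,0,0,0.002,0,1,0,0,0.002,0,1,0,0,0.002,0,1,0,0,0,0])

```text
time_s: 13.75
tool_pos: [574.0, 124.0, 247.8]
tcp_rot: [0.001, -0.249, 0.969, -0.0]
wrist_force: [3.7, -4.6, -0.4]
finger_gap: 0.578
```

```bash
python3 q.py
```

```text
13.85 TCP [573.99 124.03 247.86] yaw 2.0732 F [ 4.  -5.8 -0.4] T [-1.89 -1.25  0.16] gap 0.57
TCP->face along tool y 55.6 keyhole-to-face 0.7 keyhole z 127.46 tool x off stud -2.09 F into panel -7.0 Fx -0.7
```

Request:
jog_arm(moves=[1,0,-0.0003,0.0015,0,1,0,0,0.0015,0,1,0,0,0.0015,0,1,0,0,0,0])

```text
time_s: 14.35
tool_pos: [574.1, 124.1, 243.6]
tcp_rot: [0.001, -0.249, 0.969, -0.0]
wrist_force: [2.5, -4.8, 3.5]
finger_gap: 0.581
```

```bash
python3 q.py
```

```text
14.45 TCP [574.11 124.06 243.66] yaw 2.0735 F [ 2.7 -4.9  4.2] T [-1.73 -0.87  0.16] gap 0.578
TCP->face along tool y 55.63 keyhole-to-face 0.73 keyhole z 123.26 tool x off stud -2.19 F into panel -5.6 Fx -0.0
```

Request:
jog_arm(moves=[1,0,-0.0003,0.0015,0,1,0,0,0.0015,0,1,0,0,0.0015,0,1,0,0,0,0])

```text
time_s: 14.95
tool_pos: [574.3, 124.1, 239.1]
tcp_rot: [0.001, -0.249, 0.969, -0.0]
wrist_force: [4.3, -4.1, 2.9]
finger_gap: 0.576
```

```bash
python3 q.py
```

```text
15.05 TCP [574.3  124.08 239.03] yaw 2.0733 F [ 4.  -3.7  4.1] T [-1.17 -1.27  0.22] gap 0.579
TCP->face along tool y 55.7 keyhole-to-face 0.8 keyhole z 118.63 tool x off stud -2.37 F into panel -5.1 Fx -1.7
```

Request:
jog_arm(moves=[1,-0.0003,-0.0002,0.0015,0,1,0,0,0.0015,0,1,0,0,0.0015,0,1,0,0,0,0])

```text
time_s: 15.55
tool_pos: [574.4, 124.1, 234.5]
tcp_rot: [0.001, -0.249, 0.969, 0.0]
wrist_force: [1.9, -3.5, 5.2]
finger_gap: 0.576
```

```bash
python3 q.py
```

```text
15.65 TCP [574.4  124.05 234.44] yaw 2.0732 F [ 1.6 -1.7  5.8] T [-0.98 -0.72  0.21] gap 0.572
TCP->face along tool y 55.78 keyhole-to-face 0.88 keyhole z 114.04 tool x off stud -2.45 F into panel -2.3 Fx -0.6
```

Request:
jog_arm(moves=[1,0,0,0.001,0,1,0,0,0.001,0,1,0,0,0.001,0,1,0,0,0,0])

```text
time_s: 16.15
tool_pos: [574.4, 124.1, 231.5]
tcp_rot: [0.001, -0.249, 0.969, 0.0]
wrist_force: [2.3, -2.6, 5.9]
finger_gap: 0.569
```

```bash
python3 q.py
```

```text
16.25 TCP [574.43 124.1  231.55] yaw 2.0733 F [ 2.1 -2.   5.8] T [-0.93 -0.66  0.19] gap 0.574
TCP->face along tool y 55.75 keyhole-to-face 0.85 keyhole z 111.15 tool x off stud -2.5 F into panel -2.8 Fx -0.8
```

Request:
jog_arm(moves=[1,0,0,0.0007,0,1,0,0,0.0007,0,1,0,0,0,0])

```text
time_s: 16.62
tool_pos: [574.4, 124.1, 230.8]
tcp_rot: [0.001, -0.249, 0.969, 0.0]
wrist_force: [-0.0, -2.8, 12.0]
finger_gap: 0.575
```

```bash
python3 q.py
```

```text
16.725 TCP [574.45 124.09 230.81] yaw 2.0735 F [-0.1 -2.7 11.8] T [-0.92  0.17  0.21] gap 0.579
TCP->face along tool y 55.77 keyhole-to-face 0.87 keyhole z 110.41 tool x off stud -2.5 F into panel -2.3 Fx 1.4
```

Request:
jog_arm(moves=[1,0,0,0.0003,0,1,0,0,0,0])

```text
time_s: 16.98
tool_pos: [574.4, 124.1, 230.7]
tcp_rot: [0.001, -0.249, 0.969, 0.0]
wrist_force: [-1.6, -2.5, 13.7]
finger_gap: 0.57
```

```bash
python3 q.py
```

```text
17.075 TCP [574.42 124.11 230.76] yaw 2.0736 F [-1.9 -2.7 14.2] T [-0.91  0.5   0.2 ] gap 0.575
TCP->face along tool y 55.74 keyhole-to-face 0.84 keyhole z 110.36 tool x off stud -2.48 F into panel -1.4 Fx 2.9
```

Request:
jog_arm(moves=[1,0,0,-0.0009,0,1,0,0,0,0])

```text
time_s: 17.32
tool_pos: [574.5, 124.1, 230.9]
tcp_rot: [0.001, -0.249, 0.969, 0.0]
wrist_force: [1.8, -2.5, 7.3]
finger_gap: 0.576
```

```bash
python3 q.py
```

```text
17.425 TCP [574.48 124.13 230.87] yaw 2.0733 F [ 1.9 -1.9  7.9] T [-0.78 -0.55  0.22] gap 0.575
TCP->face along tool y 55.75 keyhole-to-face 0.85 keyhole z 110.47 tool x off stud -2.56 F into panel -2.6 Fx -0.8
```

Request:
jog_arm(moves=[1,0,0,-0.0003,0,-0.2,0,0,0,0,-0.3,0,0,0,0,-0.4,0,0,0,0,-0.6,0,0,0,0,-0.8,0,0,0,0,-0.8,0,0,0,0])

```text
time_s: 18.3
tool_pos: [574.0, 123.8, 230.4]
tcp_rot: [-0.0, -0.248, 0.969, 0.0]
wrist_force: [-0.2, -0.1, 0.3]
finger_gap: 0.902
```

```bash
python3 q.py; python3 - <<'E'
from h import *
T=arm.grab_frame('top');w=arm.grab_frame('wrist')
cv2.imwrite('pics/t5.png',np.hstack([cv2.resize(T[160:260,140:240],(396,396)),cv2.resize(w[0:420,70:490],(396,396))]))
E
```

```text
18.4 TCP [574.   123.8  230.38] yaw 2.0727 F [-0.3  0.5 -0.8] T [ 0.02 -0.   -0.04] gap 0.905
TCP->face along tool y 55.8 keyhole-to-face 0.9 keyhole z 109.98 tool x off stud -2.01 F into panel 0.6 Fx 0.1
```

View pics/t5.png

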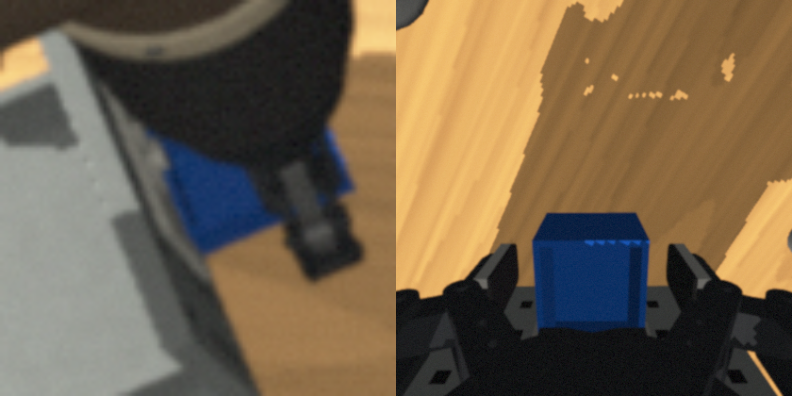

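The gripper is free and the bin hangs unsupported: wrist force is about 0 and there is a gap on both sides. I'll back off 4 mm, then go up.

Request:
jog_arm(moves=[-0.8,0,-0.004,0,0,-0.8,0,0,-0.01,0,-0.8,0,0,-0.03,0,-0.8,0,0,-0.04,0,-0.8,0,0,-0.05,0,-0.8,0,-0.02,-0.05,0,-0.8,0,-0.05,0,0,-0.8,0,-0.05,0,0,-0.8,0,-0.05,0,0,-0.8,0,0,0,0])

```text
time_s: 19.75
tool_pos: [658.6, -31.7, 410.4]
tcp_rot: [-0.0, -0.247, 0.969, -0.0]
wrist_force: [-0.0, 0.8, -0.9]
finger_gap: 0.898
```

```bash
python3 q.py; python3 - <<'E'
from h import *
T=arm.grab_frame('top');S=arm.grab_frame('side');w=arm.grab_frame('wrist')
cv2.imwrite('pics/t6.png',np.hstack([cv2.resize(T[140:280,110:250],(396,396)),cv2.resize(w[0:420,70:490],(396,396))]))
c=arm.calibration('top');p=np.load('poses.npz')['p']
k=lambda P:((proj(c,P)-[110,140])*396/140).round(0).tolist()
ys=3.9
for n,z in(('home',0),('2mm high',2),('10mm high',10)):
  print(n,[k(W(p,(-6+l[0],ys+l[1],49+z+l[2]))) for l in((-4,-35,100),(-4,35,100),(-76,25,40),(-76,-25,40))])
for t in('holder_grip','slot_top','stud_head'): print(t,[(np.round(r['uv'],1).tolist(),round(r['confidence'],2)) for r in arm.search_frame('top',t)[:2]])
E
```

```text
19.85 TCP [657.69 -29.41 410.6 ] yaw 2.0713 F [ 0.1 -0.   0.2] T [-0.02 -0.04  0.02] gap 0.898
TCP->face along tool y 230.38 keyhole-to-face 175.48 keyhole z 290.2 tool x off stud -2.0 F into panel -0.1 Fx -0.1
home [[162.0, 110.0], [208.0, 223.0], [334.0, 181.0], [303.0, 107.0]]
2mm high [[162.0, 109.0], [207.0, 223.0], [334.0, 181.0], [302.0, 106.0]]
10mm high [[159.0, 105.0], [204.0, 220.0], [332.0, 177.0], [301.0, 102.0]]
holder_grip [([200.5, 198.8], 0.76)]
slot_top [([200.1, 201.9], 0.67)]
stud_head []
```

View pics/t6.png

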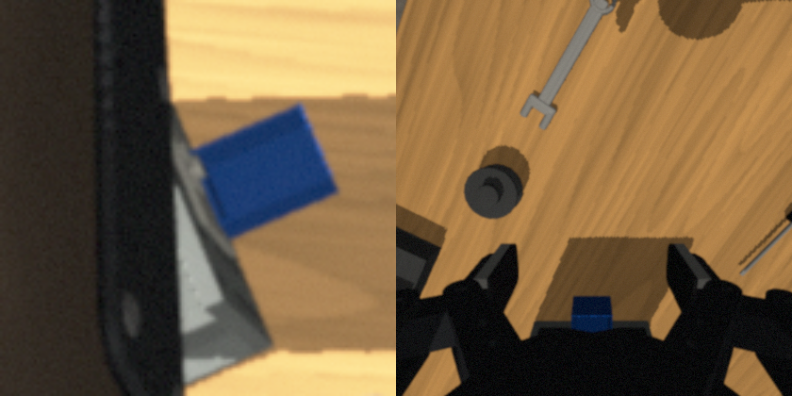

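The bin hangs clear of the gripper. Its front corners at (302,104) and (338,190) lie within 3–10 px of the predicted home pose. Handing in.

```bash
python3 -c "
from station import arm
print(arm.close_job(), arm.state()['time_s'])"
```

```text
the job is handed in; nothing more can be done
the job is handed in; nothing more can be done
```

The bin is hanging on the panel's stud, released, and the job was handed in at about 20 s on the robot's clock.

- **Fitting the plate:** The entry hole passed over the stud's head without touching it. The plate met the panel with about 7 N.
- **Pulling down:** I pulled the bin down about 24.6 mm until it hit a firm stop: the last 0.3 mm commanded moved it only 0.05 mm. The highest wrist force was about 14 N, or about 17 N counting the bin's weight.
- **Release:** I eased off the load before opening the gripper, and the wrist force then read about 0. I backed the arm well clear.

**Last checks:** The final top and wrist pictures show the bin hanging on the panel. In the top picture its front corners lie about 1–3 mm from the predicted fully home position. The stud itself was hidden by then, so "fully home" rests on the felt stop and the distance travelled, not on seeing it. In my last pictures the other things on the bench looked undisturbed, but I did not check each one.

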